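# Post the aluminium gauge plate into the returns bin

### The arm

A 6-joint arm with a two-finger parallel gripper is mounted at the origin on the work surface. World frame = base frame: x ahead of the robot, y to its left, z up, the work surface at z = 0. Lengths are in m, angles in rad, forces in N, time in s.
With the tool pointing down it reaches from about 0.35 to 0.8 m from the base axis. Payload 7.3 kg.
Tool frame: the origin (TCP) lies between the finger pads; the fingertips stand 11 mm ahead of it and the grasp point (between the pads) lies 8 mm behind it (tip_extent is the distance from the TCP to the fingertips, in m); x points along the fingers, y is the direction in which the jaws open and shut, and the axes are right-handed (so a half turn about x gives the same grasp; the last joint's range is limited). The gripper opens to 85 mm and grips with 20 to 120 N. Pads are 22 mm wide; open, the fingers measure 114 mm over their backs; the gripper's body (76 mm by 85 mm) begins 54 mm behind the grasp point. The pads swing forward as they close: fully open they stand 13 mm farther back than shut.
Start: joints at [1.139, 0.342, 1.524, -0, 1.275, -0.146], TCP at [0.148, 0.504, 0.217] pointing down, gripper open.
Joint ranges: [-2.53, 2.53], [-0.77, 2.02], [0.04, 2.7], [-1, 4.14], [0.28, 2.66], [-3.11, 3.11]. Speed limits (rad/s): [2.57, 2.57, 3.14, 3.14, 3.14, 3.14].

### API

Orientations are given as a 3x3 rotation matrix whose columns are the frame's x, y, z axes.
In Python, from rig import state, capture, camera_model, hand_in, tip_extent gives the robot as it stands.
- The arm moves only by the tool arm_command, never from a script. Its arguments are lists of equal length, an entry for each row: "offset": the shift along the tool's x, y, z in m, a list of three; "spin": the turn about the tool's x in degrees; "claw": the closure, from -1 (fully open) to 1 (shut). In form: {"offset": [[tx, ty, tz], ...], "spin": [spin, ...], "claw": [claw, ...]}. A call has 1 to 8 rows; each row is the pose to reach, as a shift and turn from the pose commanded when the call began, along the tool's axes at that moment; what a row does not reach only later rows make up. A row lasts 1/10 s, in which the tool goes at most 50 mm and 8.59 degrees, less where a joint would pass 70% of its speed; a pose out of reach is approached as far as the arm can. A call with a gripper value outside its range is refused whole. The fingers move at their own pace and stop on an object; the grip force is fixed at half the most. Time passes only in rows, so rows that repeat a pose let the fingers close. It gives the time, the measured TCP pose, the force and the opening at its end, in the units of the state.
- state(): the state, without advancing time (a new reading comes with each control period).
- capture(name): name is "side" or "top" or "wrist"; returns (picture, depth): 480x640x3 uint8, blue, green, red; 480x640 float32, m along the optical axis (not along the pixel's ray), 0 where there is no reading.
- camera_model(name): a dict with "vertical_fov" (degrees; the focal length in pixels is half the picture's height over the tangent of half this angle, whatever the lens; pixels are square), "cx", "cy" (the principal point, pixels), "eye" and "orientation" of the camera in the world; the wrist camera has in their place "T_tool_cam" (4x4, takes a point from camera to tool coordinates, whose origin is the TCP and whose axes are the tool frame's). Camera axes: x right, y up, looking along -z (the intrinsics and any distortion apply to the point x, -y, -z); pixel columns grow to the right and rows downward; lengths in m; the calibration is good to about 2 mm. A picture is of the moment at which its call begins: read the wrist's pose just before it. camera_model takes no time and is no camera call.
- hand_in(): hands the job in, once; it reports no verdict.
The state is a dict: "time": time; "q": joint angles; "qvel": joint speeds; "tau": joint torques, N m; "eef_pos": TCP position; "eef_rot": TCP orientation; "wrist_force": force on the tool from outside, world axes, zero at the start; "wrist_torque": the same for the moment, N m; "opening": finger opening in m.
Only numpy, scipy, OpenCV 4.12 (cv2) and the standard library are available. Lean on these libraries where they do the work, as an engineer would, in place of code of your own. Each camera call takes 0.05 s, during which the arm holds its last target. There are 200 camera calls.

### The job

Take the polished aluminium gauge plate out of its walnut rest and feed it down through the slot in the top of the black returns bin, keeping hold of it until its lower end is well inside the slot, then let go so that it ends up wholly inside the bin. Leave the brass plate and the white ceramic ring cone standing where they are.

Things in the scene. Friction and masses are not known exactly. Their poses are not given: they have to be found in the camera images.
- aluminium_plate: Silver-grey aluminium ring gauge plate with dark round marks, 10 mm thick (own x), 48 wide (own y), 95 tall (own z), 0.12 kg. Origin: its centre. Stands upright in a 13 x 52 mm pocket, 12 mm deep, of a fixed walnut rest 50 x 170 mm, 20 high; top edge 103 mm above the counter. The other plate stands in line, edge to edge, 100 mm away along own y, on either side. Lifts straight up.
- brass_plate: Yellow brass gauge plate of the same shape and size, 0.36 kg, in the other pocket of the same walnut rest; origin at its centre. Not wanted: leave it.
- returns_bin: Black plastic bin, fixed (latched). 110 mm (own x) by 120 (own y; 136 over its steel cradle). Origin: centre of its underside, on the counter. One slot, centred, in its top (140 mm up, 6 thick): 18 mm across own x, 66 along own y, with a white 45 degree funnel round it, 42 x 90 mm inside its rim, rim 153 mm up. Hollow below, 100 x 110 mm, floor sloping from 33 down to 6 mm: a plate let go in the slot drops inside.
- ring_cone: White ceramic ring cone, 52 mm across the base, 88 high, loose; origin at the centre of its underside. Leave it. Also there, fixed: a steel ring mandrel on a round wooden foot (204 mm high, over 0.7 m ahead of the robot) and a flat brass hoop of gauge rings far to the left.

How it is judged:
By the outcome, as a careful person would: the job done as asked, in the order asked, and still so for the second after the job is handed in, with the robot touching nothing.
It also fails if it takes over 42 s, if anything falls off the work surface, if the arm or the gripper's body presses on something with over 40 N, if the wrist force passes 120 N, or if a joint passes its speed limit or range.

## Working session

There is one attempt and no reset: what is moved stays moved. The work goes in short steps, Python scripts to look and compute and a tool call to move; the robot and the scene stay as the last step left them, time stands still between calls to the robot, and variables do not carry over. Pictures are saved under pics/ and viewed, about 8 in all and at most 12, crops included, and the job is handed in when it is done.

Besides the shell and the picture viewer there is one more tool, called after ">>>" by a JSON object that holds its "api" and its "payload", one argument or row to a line. arm_command: Moves the arm, as the interface text tells. Its arguments: {"type":"object","properties":{"offset":{"type":"array","items":{"type":"array","items":{"type":"number"}}},"spin":{"type":"array","items":{"type":"number"}},"claw":{"type":"array","items":{"type":"number"}}},"required":["offset","spin","claw"]}

```bash
mkdir -p pics; ls
cat > h.py <<'E'
import numpy as np, cv2
from rig import *
def cam(name,s=None):
    m=camera_model(name)
    f=240/np.tan(np.radians(m["vertical_fov"])/2)
    if "T_tool_cam" in m:
        s=s or state(); T=np.eye(4); T[:3,:3]=s["eef_rot"]; T[:3,3]=s["eef_pos"]; T=T@np.array(m["T_tool_cam"])
    else:
        T=np.eye(4); T[:3,:3]=m["orientation"]; T[:3,3]=m["eye"]
    return m,f,T
def cloud(name):
    s=state(); m,f,T=cam(name,s); im,d=capture(name)
    v,u=np.mgrid[:480,:640]
    P=np.stack([(u-m["cx"])/f*d,-(v-m["cy"])/f*d,-d],-1)
    W=P@T[:3,:3].T+T[:3,3]; W[d==0]=np.nan
    return im,d,W
E
python3 - <<'E'
from h import *
s=state(); print({k:np.round(v,3).tolist() for k,v in s.items()}, tip_extent)
for n in("side","top","wrist"):
    print(n,camera_model(n))
    im,d,W=cloud(n); cv2.imwrite(f"pics/{n}0.png",im); np.savez(f"{n}0.npz",im=im,d=d,W=W)
E
```

```text
pics
{'time': 0.0, 'q': [1.139, 0.343, 1.525, 0.0, 1.275, -0.146], 'qvel': [-0.0, -0.0, 0.002, 0.0, -0.001, 0.0], 'tau': [0.001, -43.368, -24.601, 0.0, 0.008, -0.0], 'eef_pos': [0.148, 0.503, 0.216], 'eef_rot': [[-0.001, 0.282, 0.959], [-0.001, 0.959, -0.282], [-1.0, -0.002, -0.0]], 'wrist_force': [0.402, 0.217, 0.531], 'wrist_torque': [0.009, -0.002, -0.017], 'opening': 0.085} 0.011
side {'vertical_fov': 54.892875971042045, 'cx': 313.4044154333001, 'cy': 237.46288388533532, 'eye': array([ 0.27175415, -0.52372164,  0.590521  ]), 'orientation': array([[ 0.90978   ,  0.29224456, -0.29477698],
       [-0.414857  ,  0.61633894, -0.66934295],
       [-0.01392931,  0.73124512,  0.68197255]])}
top {'vertical_fov': 56.97444665947748, 'cx': 319.9208202763215, 'cy': 236.31858458372088, 'eye': array([0.37085066, 0.00200675, 0.80603696]), 'orientation': array([[ 0.02814828,  0.97432758, -0.2233684 ],
       [-0.99959084,  0.02857209, -0.00133497],
       [ 0.0050814 ,  0.22331459,  0.97473318]])}
wrist {'vertical_fov': 59.45964993515198, 'cx': 319.8659212059511, 'cy': 233.25916642544556, 'T_tool_cam': array([[-3.42934385e-04,  3.17429702e-01, -9.48281744e-01,
        -1.57708754e-01],
       [ 9.99999928e-01, -4.52220251e-05, -3.76775338e-04,
         1.68968431e-04],
       [-1.62482904e-04, -9.48281805e-01, -3.17429664e-01,
        -8.14536063e-02],
       [ 0.00000000e+00,  0.00000000e+00,  0.00000000e+00,
         1.00000000e+00]])}
```

View pics/top0.png

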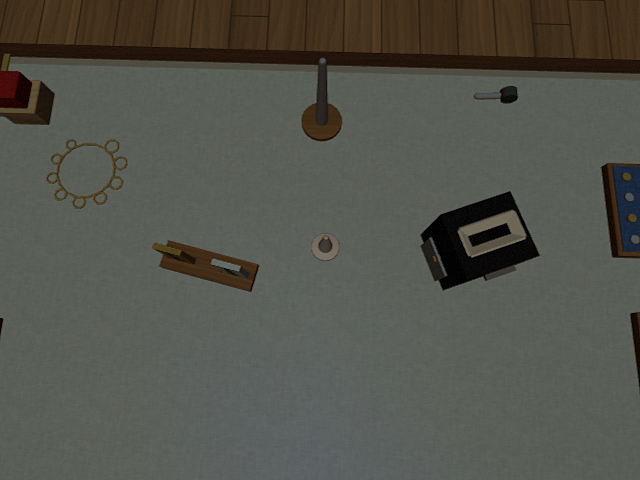

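View pics/side0.png

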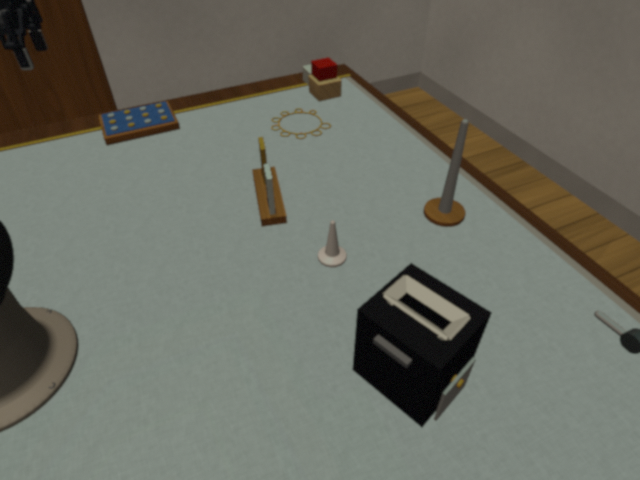

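The top view shows the aluminium plate at about (228,266), the brass plate at (167,250), the cone at (325,246), and the bin funnel at (492,234). The side view agrees. Next I'll measure them from depth.

Run:
```python
from h import *
def rect(P,t):
    (c,sz,a)=cv2.minAreaRect((P[:,:2]*1000).astype(np.float32)); b=cv2.boxPoints((c,sz,a))
    e=[b[1]-b[0],b[2]-b[1]]; e=max(e,key=np.linalg.norm)
    print(t,len(P),"rect",np.round(c,1),np.round(sz,1),"long ang",round(np.degrees(np.arctan2(e[1],e[0]))%180,1),"z",np.round(np.percentile(P[:,2],[5,50,95])*1000,1))
for n in("top","side"):
    z=np.load(n+"0.npz"); im,W=z["im"],z["W"]; X,Y,Z=W[...,0],W[...,1],W[...,2]
    hsv=cv2.cvtColor(im,cv2.COLOR_BGR2HSV)
    print(n,"table z",np.nanmedian(Z[(abs(X-.4)<.1)&(abs(Y)<.05)])) 
    R=(X>.25)&(X<.6)&(Y>.08)&(Y<.4)
    al=R&(Z>.04)
    nn,lab,st,ce=cv2.connectedComponentsWithStats(al.astype(np.uint8))
    for i in range(1,nn):
        if st[i,4]>15:
            P=W[lab==i]; print(i,ce[i].round(),st[i,4],hsv[lab==i].mean(0).round()); rect(P,"comp"); T=P[P[:,2]>.096]; 
            if len(T)>5: rect(T,"  top")
    rect(W[R&(Z>.013)&(Z<.027)],"rest")
    B=(X>.25)&(X<.65)&(Y<-.1)&(Y>-.45)
    rect(W[B&(Z>.135)&(Z<.144)],"bin top")
    rect(W[B&(Z>.149)&(Z<.158)],"rim")
    C=(X>.3)&(X<.55)&(abs(Y)<.07)&(Z>.006); rect(W[C],"cone")
```

```text
top table z 0.001847832038997077
1 [171. 252.] 342 [ 23. 168.  57.]
comp 342 rect [503.7 251.5] [49.3 10.5] long ang 77.2 z [ 47.8 101.6 104.8]
  top 199 rect [503.9 251.5] [49.1 10.1] long ang 76.8 z [ 99.  103.1 105.3]
2 [228. 267.] 324 [52. 35. 75.]
comp 324 rect [480.5 154.2] [48.6 10.6] long ang 76.2 z [ 47.6 102.  104.9]
  top 200 rect [480.8 154.3] [48.4 10.1] long ang 76.9 z [ 99.5 103.4 105.3]
rest 1990 rect [492.4 202.9] [171.3  50.2] long ang 76.7 z [17.8 20.4 22.8]
bin top 3736 rect [ 533.8 -257.9] [110.3 122.3] long ang 110.5 z [138.7 140.8 142.9]
rim 791 rect [ 533.9 -258.3] [49.1 98.1] long ang 110.5 z [149.5 151.6 154.2]
cone 557 rect [426.   -1.5] [248.2 116.4] long ang 0.5 z [ 7.  12.7 76.9]
side table z 0.0011715312630414254
1 [266. 172.] 454 [30. 72. 96.]
comp 454 rect [491.8 200.7] [149.5  10.4] long ang 76.7 z [ 45.2  88.6 103.9]
  top 182 rect [491.8 201. ] [149.   10.2] long ang 76.6 z [ 97.7 102.7 104.5]
rest 1004 rect [492.5 202.6] [174.7  50.1] long ang 76.6 z [16.4 19.7 21.6]
bin top 5421 rect [ 534.  -257.6] [112.6 120.7] long ang 110.3 z [137.9 140.  141.9]
rim 947 rect [ 533.9 -257.8] [50.2 97.7] long ang 110.2 z [149.4 151.1 153.1]
cone 630 rect [528.5 -10.3] [37.5 49.6] long ang 124.8 z [ 7.7 19.6 78.3]
```

View pics/wrist0.png

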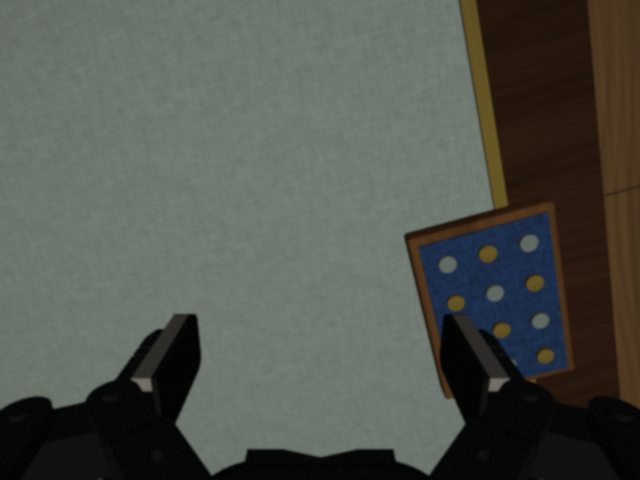

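Top and side views agree on the aluminium plate: (481,154) mm, long axis 76.7°. The bin slot is at (534,-258), long axis 110.4°. The wrist view shows only the counter and the open fingers. I'll move above the plate.

>>> {"api": "arm_command", "payload": {
  "offset": [
    [0.003,-0.024,0.042],
    [0.006,-0.048,0.084],
    [0.009,-0.072,0.125],
    [0.012,-0.096,0.167],
    [0.015,-0.12,0.209],
    [0.018,-0.144,0.251],
    [0.021,-0.169,0.292],
    [0.024,-0.193,0.334]
  ],
  "spin": [8.5,17,25.5,34,42.5,51,59.5,68],
  "claw": [-1,-1,-1,-1,-1,-1,-1,-1]
}}

```text
time: 0.95
eef_pos: [0.4149, 0.2227, 0.1927]
eef_rot: [[-0.0, 0.996, 0.092], [0.0, 0.092, -0.996], [-1.0, -0.0, -0.0]]
wrist_force: [0.2, 1.2, -0.1]
opening: 0.0857
```

```bash
cat > go.py <<'E'
import sys
from h import *
# target TCP xyz and world yaw of tool y -> offset, spin from the current measured pose
x,y,z,yaw=map(float,sys.argv[1:5]); s=state(); R=np.array(s["eef_rot"])
d=np.array([x,y,z])-s["eef_pos"]; cy=np.degrees(np.arctan2(R[1,1],R[0,1]))
print("t",s["time"],"pos",np.round(s["eef_pos"],4),"yaw",round(cy,2),"offset",np.round(R.T@d,4),"spin",round((cy-yaw+180)%360-180,2),"x",np.round(R[:,0],4),"F",np.round(s["wrist_force"],2),"open",s["opening"])
E
python3 go.py .481 .154 .18 -13.3
```

```text
t 0.95 pos [0.4149 0.2227 0.1927] yaw 5.27 offset [0.0127 0.0595 0.0744] spin 18.57 x [-1.e-04  1.e-04 -1.e+00] F [ 0.16  1.18 -0.07] open 0.08568896875119661
```

>>> {"api": "arm_command", "payload": {
  "offset": [
    [0.005,0.025,0.03],
    [0.01,0.048,0.06],
    [0.0127,0.0595,0.0744],
    [0.0127,0.0595,0.0744],
    [0.0127,0.0595,0.0744]
  ],
  "spin": [8,16,18.6,18.6,18.6],
  "claw": [-1,-1,-1,-1,-1]
}}

```text
time: 1.45
eef_pos: [0.4801, 0.1562, 0.1799]
eef_rot: [[-0.001, 0.975, -0.224], [0.0, -0.224, -0.975], [-1.0, -0.001, 0.0]]
wrist_force: [-0.8, -0.0, -0.1]
opening: 0.0855
```

```bash
python3 go.py .481 .154 .083 -13.3
python3 - <<'E'
from h import *
im,d,W=cloud("wrist"); cv2.imwrite("pics/wrist1.png",im)
X,Y,Z=np.moveaxis(W,-1,0)
M=(np.hypot(X-.481,Y-.154)<.04)&(Z>.096)&(Z<.112)
P=W[M]; (c,sz,a)=cv2.minAreaRect((P[:,:2]*1000).astype(np.float32)); b=cv2.boxPoints((c,sz,a))
e=max([b[1]-b[0],b[2]-b[1]],key=np.linalg.norm)
print(len(P),c,sz,np.degrees(np.arctan2(e[1],e[0]))%180,np.median(P[:,2]))
E
```

```text
t 1.45 pos [0.4801 0.1562 0.1799] yaw -12.96 offset [0.0969 0.0015 0.0019] spin 0.34 x [-1.2e-03  2.0e-04 -1.0e+00] F [-0.8  -0.01 -0.07] open 0.08551288383052708
1354 (480.9619140625, 155.66934204101562) (48.18804931640625, 9.947613716125488) 76.87401 0.10358799384388435
```

View pics/wrist1.png

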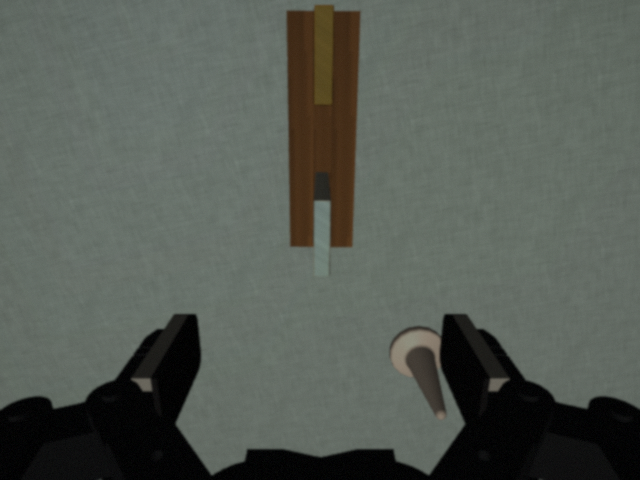

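The wrist view shows the aluminium plate centred between the fingers at (322,238), with the brass plate beyond it at (324,55). Wrist depth puts the plate at (481,155.5), angle 76.9°. I'll go down, then close.

>>> {"api": "arm_command", "payload": {
  "offset": [
    [0.03,0.001,0.001],
    [0.06,0.001,0.001],
    [0.085,0.001,0.001],
    [0.097,0.001,0.001],
    [0.097,0.001,0.001]
  ],
  "spin": [0.2,0.2,0.2,0.2,0.2],
  "claw": [-1,-1,-1,-1,-1]
}}

```text
time: 2.0
eef_pos: [0.4799, 0.1556, 0.0822]
eef_rot: [[-0.003, 0.974, -0.226], [-0.0, -0.226, -0.974], [-1.0, -0.003, 0.001]]
wrist_force: [-0.4, 0.6, -0.1]
opening: 0.0854
```

```bash
python3 go.py .481 .155 .083 -13.2
```

```text
t 2.0 pos [0.4799 0.1556 0.0822] yaw -13.08 offset [-0.0008  0.0012  0.0004] spin 0.12 x [-2.8e-03 -3.0e-04 -1.0e+00] F [-0.37  0.56 -0.07] open 0.0853770196665842
```

>>> {"api": "arm_command", "payload": {
  "offset": [
    [0,0.001,0],
    [0,0.001,0],
    [0,0.001,0],
    [0,0.001,0],
    [0,0.001,0],
    [0,0.001,0],
    [0,0.001,0],
    [0,0.001,0]
  ],
  "spin": [0,0,0,0,0,0,0,0],
  "claw": [-0.3,0.2,0.6,1,1,1,1,1]
}}

```text
time: 2.8
eef_pos: [0.4827, 0.1548, 0.0837]
eef_rot: [[0.001, 0.974, -0.228], [0.0, -0.228, -0.974], [-1.0, 0.001, -0.0]]
wrist_force: [-1.2, -0.2, 5.4]
opening: 0.0075
```

```bash
python3 go.py .481 .155 .26 -13.2
```

```text
t 2.8 pos [0.4827 0.1548 0.0837] yaw -13.18 offset [-1.763e-01 -1.500e-03  1.000e-04] spin 0.02 x [ 1.1e-03  2.0e-04 -1.0e+00] F [-1.18 -0.22  5.39] open 0.00747394645620281
```

>>> {"api": "arm_command", "payload": {
  "offset": [
    [-0.01,0,0],
    [-0.025,0,0],
    [-0.05,0,0],
    [-0.085,0,0],
    [-0.125,0,0],
    [-0.16,0,0],
    [-0.176,0,0],
    [-0.176,0,0]
  ],
  "spin": [0,0,0,0,0,0,0,0],
  "claw": [1,1,1,1,1,1,1,1]
}}

```text
time: 3.6
eef_pos: [0.4832, 0.1549, 0.2619]
eef_rot: [[0.005, 0.974, -0.228], [0.001, -0.228, -0.974], [-1.0, 0.005, -0.002]]
wrist_force: [0.4, 0.9, -1.3]
opening: 0.0072
```

```bash
python3 go.py .534 -.258 .26 20.4
python3 - <<'E'
from h import *
im,d,W=cloud("wrist"); im2,d2,W2=cloud("side")
cv2.imwrite("pics/lift.png",np.hstack([cv2.resize(im,(400,300)),im2[60:360,100:500]]))
X,Y,Z=np.moveaxis(W2,-1,0)
M=(X>.44)&(X<.53)&(Y>.11)&(Y<.19)&(Z>.13)&(Z<.26)
P=W2[M];print(len(P),np.nanmin(P,0),np.nanmax(P,0))
E
```

```text
t 3.6 pos [0.4832 0.1549 0.2619] yaw -13.17 offset [0.0018 0.1435 0.3905] spin -33.57 x [ 5.1e-03  9.0e-04 -1.0e+00] F [ 0.43  0.88 -1.27] open 0.007234986387598959
343 [0.47122147 0.12765922 0.18438283] [0.48227511 0.17715827 0.25966785]
```

View pics/lift.png

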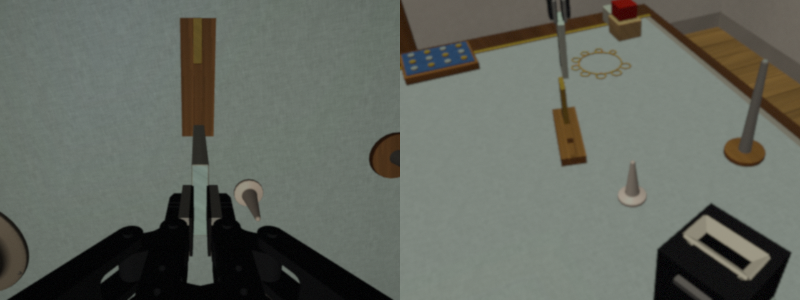

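The plate is in the jaws at (200,200) in the wrist half, and the side half shows it hanging at (562,45). The brass plate is still in the rest. I'll carry it over the bin.

>>> {"api": "arm_command", "payload": {
  "offset": [
    [0,0.008,0.02],
    [0,0.022,0.06],
    [0,0.039,0.105],
    [0,0.055,0.15],
    [0,0.072,0.195],
    [0,0.088,0.24],
    [0,0.103,0.28],
    [0,0.118,0.32]
  ],
  "spin": [-2,-5,-9,-13,-17,-21,-24,-27.5],
  "claw": [1,1,1,1,1,1,1,1]
}}

```text
time: 4.5
eef_pos: [0.5233, -0.1853, 0.257]
eef_rot: [[-0.004, 0.968, 0.249], [0.002, 0.249, -0.968], [-1.0, -0.003, -0.003]]
wrist_force: [-0.7, 0.1, -1.2]
opening: 0.0074
```

```bash
python3 go.py .534 -.258 .26 20.4
```

```text
t 4.5 pos [ 0.5233 -0.1853  0.257 ] yaw 14.43 offset [-0.0032 -0.0077  0.0731] spin -5.97 x [-0.0036  0.0021 -1.    ] F [-0.74  0.11 -1.24] open 0.007391053893431782
```

>>> {"api": "arm_command", "payload": {
  "offset": [
    [-0.003,-0.004,0.035],
    [-0.003,-0.007,0.06],
    [-0.003,-0.008,0.073],
    [-0.003,-0.008,0.073],
    [-0.003,-0.008,0.073],
    [-0.003,-0.008,0.073]
  ],
  "spin": [-3,-5,-6,-6,-6,-6],
  "claw": [1,1,1,1,1,1]
}}

```text
time: 5.1
eef_pos: [0.5343, -0.2552, 0.2615]
eef_rot: [[-0.001, 0.938, 0.348], [0.001, 0.348, -0.938], [-1.0, -0.001, -0.002]]
wrist_force: [-0.1, -0.2, -2.4]
opening: 0.0075
```

```bash
cat > chk.py <<'E'
import sys
from h import *
tag=sys.argv[1]; zlo=float(sys.argv[2])
ims=[]
a=np.radians(20.4); n=np.array([np.cos(a),np.sin(a)]); l=np.array([-n[1],n[0]]); c=np.array([.534,-.258])
for k in("side","top","wrist"):
    im,d,W=cloud(k); cv2.imwrite(f"pics/{tag}_{k}.png",im); np.savez(f"{tag}_{k}.npz",im=im,W=W)
    Z=W[...,2]; Q=(W[...,:2]-c)
    u=Q@n; v=Q@l   # bin own x, own y
    for z0 in np.arange(zlo,.245,.01):
        M=(Z>z0)&(Z<z0+.01)&(abs(u)<.03)&(abs(v)<.04)
        if M.sum()>8: print(k,round(z0,3),M.sum(),"u",np.round(np.percentile(u[M],[3,50,97])*1000,1),"v",np.round(np.percentile(v[M],[3,50,97])*1000,1))
E
python3 go.py .534 -.258 .26 20.4; python3 chk.py above .165
python3 - <<'E'
from h import *
cv2.imwrite("pics/above.png",np.hstack([cv2.imread("pics/above_side.png")[150:450,300:600],cv2.imread("pics/above_wrist.png")[100:400,130:560]]))
E
```

```text
t 5.1 pos [ 0.5343 -0.2552  0.2615] yaw 20.36 offset [ 0.0015 -0.0012  0.0025] spin -0.04 x [-0.0013  0.0012 -1.    ] F [-0.07 -0.22 -2.41] open 0.007480184422618678
side 0.185 219 u [-5.8 -4.7 -0.6] v [-21.8  -0.7  24. ]
side 0.195 252 u [-5.6 -4.6  0.5] v [-21.8  -1.6  24.1]
side 0.205 277 u [-5.6 -4.5  0.7] v [-21.8  -0.3  24.2]
side 0.215 288 u [-5.4 -4.3  0.7] v [-21.9  -1.4  23.9]
side 0.225 293 u [-5.3 -4.1  1.1] v [-21.8  -0.4  24. ]
side 0.235 317 u [-5.3 -4.   1.6] v [-21.7  -1.1  23.8]
top 0.185 32 u [-5.2 -4.7  4. ] v [-14.5  23.8  25.9]
top 0.195 43 u [-5.2 -4.8  4.2] v [-19.6  21.7  26.1]
top 0.205 54 u [-5.1 -4.5  4.2] v [-17.3  23.7  26.3]
top 0.215 48 u [-4.9 -4.4  3.9] v [-17.3  21.4  26.2]
top 0.225 55 u [-4.8 -4.3  4.7] v [-16.7  23.8  26.4]
top 0.235 47 u [-4.7 -3.6  4.5] v [-5.3 24.9 26.2]
wrist 0.185 56 u [-4.3  0.1  4.7] v [25.9 26.6 26.9]
wrist 0.195 85 u [-4.4  0.1  4.7] v [25.8 26.5 26.9]
wrist 0.205 98 u [-4.4  0.7  4.9] v [25.9 26.5 26.9]
wrist 0.215 114 u [-4.2  0.3  5.1] v [26.  26.5 27. ]
wrist 0.225 124 u [-3.9  0.8  5.5] v [26.  26.5 26.9]
wrist 0.235 144 u [-3.7  1.3  5.4] v [26.1 26.5 27. ]
```

View pics/above.png

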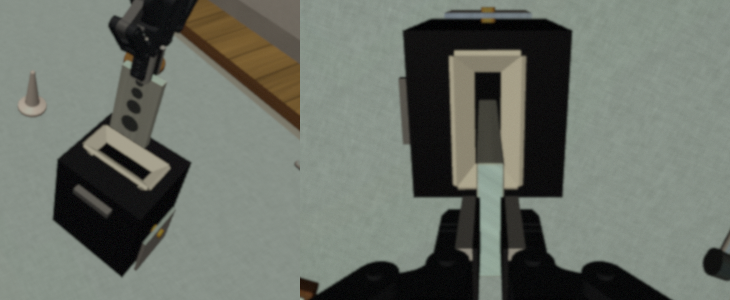

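Above the bin, the plate is within 1 mm across the slot and about +2 mm along it, and the pictures show it lined up over the funnel. I'll lower it.

>>> {"api": "arm_command", "payload": {
  "offset": [
    [0.008,0,0.001],
    [0.018,0,0.0015],
    [0.027,0,0.0015],
    [0.036,0,0.0015],
    [0.044,0,0.0015],
    [0.052,0,0.0015],
    [0.058,0,0.0015],
    [0.062,0,0.0015]
  ],
  "spin": [0,0,0,0,0,0,0,0],
  "claw": [1,1,1,1,1,1,1,1]
}}

```text
time: 6.05
eef_pos: [0.5349, -0.2578, 0.1995]
eef_rot: [[-0.001, 0.938, 0.347], [0.0, 0.347, -0.938], [-1.0, -0.0, -0.001]]
wrist_force: [-0.3, -0.3, -1.2]
opening: 0.0074
```

```bash
python3 go.py .534 -.258 .168 20.4;  python3 chk.py mid .165
```

```text
t 6.05 pos [ 0.5349 -0.2578  0.1995] yaw 20.32 offset [ 0.0315 -0.0009 -0.0001] spin -0.08 x [-5.e-04  5.e-04 -1.e+00] F [-0.34 -0.29 -1.15] open 0.0073997146348366285
side 0.165 241 u [-5.4 -4.3  1.3] v [-24.5  -3.2  21. ]
side 0.175 247 u [-5.3 -4.2  0.3] v [-24.4  -3.9  21.4]
side 0.185 247 u [-5.2 -4.   1. ] v [-24.4  -3.2  21.1]
side 0.195 274 u [-5.  -3.9  1.2] v [-24.7  -4.   21.3]
side 0.205 199 u [-5.  -3.7  1.9] v [-24.6 -10.1  21.9]
side 0.215 276 u [-14.9  -2.1   7.5] v [-24.3 -11.4  21.6]
side 0.225 177 u [-16.6 -12.8   9.8] v [-12.   -7.4   5.5]
side 0.235 165 u [-16.5 -10.2   9.8] v [-12.1  -7.9   4.9]
top 0.165 35 u [-5.2 -4.4  3.4] v [-7.5 22.4 24.2]
top 0.175 39 u [-5.  -3.4  4.6] v [-5.2 22.4 23.4]
top 0.185 32 u [-4.8 -2.9  4.8] v [ 0.9 22.6 23.7]
top 0.195 35 u [-4.6 -2.9  4.6] v [ 3.1 22.5 23.7]
top 0.205 32 u [-4.3 -1.5  5.5] v [ 8.9 22.8 23.7]
top 0.215 206 u [-9.8  1.9  9.5] v [-19.6   9.3  23.1]
top 0.225 96 u [-16.3   4.5  16.7] v [-7.8  6.3 10.6]
top 0.235 85 u [-16.    4.4  17. ] v [-6.6  6.5 10.5]
wrist 0.165 125 u [-4.3  0.3  5. ] v [23.7 24.2 24.5]
wrist 0.175 154 u [-4.1  0.4  5. ] v [23.8 24.2 24.6]
wrist 0.185 180 u [-4.2  0.6  5.1] v [23.6 24.2 24.6]
wrist 0.195 211 u [-3.9  0.4  5.4] v [23.8 24.2 24.6]
wrist 0.205 252 u [-3.7  1.2  5.6] v [23.6 24.2 24.7]
wrist 0.215 3145 u [-8.9  0.8 10.7] v [-21.3   7.4  24.1]
wrist 0.225 1242 u [-15.4   4.7  17.4] v [-4.8  7.4 11.4]
wrist 0.235 1495 u [-15.4  -2.6  17.4] v [-1.5  7.5 11.5]
```

Well centred with no contact force. I'll lower until the fingertips are just above the rim, which puts the lower end about 40 mm below the slot top.

>>> {"api": "arm_command", "payload": {
  "offset": [
    [0.006,-0.0005,0],
    [0.012,-0.0005,0],
    [0.018,-0.0005,0],
    [0.024,-0.0005,0],
    [0.03,-0.0005,0],
    [0.03,-0.0005,0],
    [0.03,-0.0005,0]
  ],
  "spin": [0,0,0,0,0,0,0],
  "claw": [1,1,1,1,1,1,1]
}}

```text
time: 6.9
eef_pos: [0.5346, -0.258, 0.1701]
eef_rot: [[-0.0, 0.938, 0.347], [0.0, 0.347, -0.938], [-1.0, -0.0, -0.0]]
wrist_force: [-0.7, -0.6, -1.1]
opening: 0.0072
```

```bash
python3 go.py .534 -.258 .168 20.4;  python3 chk.py low .16 | grep -v wrist|head -5
```

```text
t 6.9 pos [ 0.5346 -0.258   0.1701] yaw 20.32 offset [ 0.0021 -0.0006 -0.0002] spin -0.08 x [-2.e-04  2.e-04 -1.e+00] F [-0.74 -0.61 -1.11] open 0.007237122603912589
side 0.16 240 u [-5.7 -4.3  1. ] v [-24.5  -2.8  21.3]
side 0.17 222 u [-5.2 -4.2  0.6] v [-24.5  -5.2  21.8]
side 0.18 245 u [-9.5 -3.3  5.1] v [-24.7 -14.2  21.4]
side 0.19 157 u [-16.7  -9.4   8.5] v [-16.3  -8.1  17.6]
side 0.2 155 u [-16.9 -12.4   9.5] v [-12.1  -7.7   5.3]
```

>>> {"api": "arm_command", "payload": {
  "offset": [
    [0,0,0],
    [0,0,0],
    [0,0,0],
    [0,0,0],
    [-0.01,0,0],
    [-0.04,0,0],
    [-0.08,0,0],
    [-0.1,0,0]
  ],
  "spin": [0,0,0,0,0,0,0,0],
  "claw": [0,-1,-1,-1,-1,-1,-1,-1]
}}

```text
time: 7.85
eef_pos: [0.5355, -0.2585, 0.2746]
eef_rot: [[0.005, 0.938, 0.347], [-0.003, 0.347, -0.938], [-1.0, 0.003, 0.004]]
wrist_force: [0.0, -0.6, -0.1]
opening: 0.0852
```

```bash
python3 go.py .534 -.258 .27 20.4;  python3 chk.py rel .158
python3 - <<'E'
from h import *
cv2.imwrite("pics/rel.png",np.hstack([cv2.imread("pics/rel_side.png")[100:450,200:600],cv2.imread("pics/rel_wrist.png")[80:430,150:550]]))
E
```

```text
t 7.85 pos [ 0.5355 -0.2585  0.2746] yaw 20.33 offset [ 0.0046 -0.0012 -0.001 ] spin -0.07 x [ 0.0047 -0.0029 -1.    ] F [ 0.03 -0.58 -0.07] open 0.08522701084904924
```

View pics/rel.png

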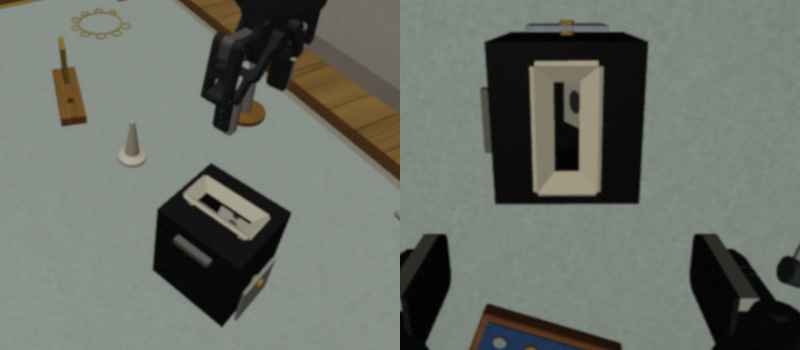

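The pictures show the plate inside the bin, with a glint of it through the slot at (230,212) and (570,105). The brass plate and cone are still standing. I'll wait a moment, then measure the plate's depth and the other objects.

>>> {"api": "arm_command", "payload": {
  "offset": [
    [-0.02,0,0],
    [-0.02,0,0],
    [-0.02,0,0],
    [-0.02,0,0],
    [-0.02,0,0],
    [-0.02,0,0]
  ],
  "spin": [0,0,0,0,0,0],
  "claw": [-1,-1,-1,-1,-1,-1]
}}

```text
time: 8.6
eef_pos: [0.5344, -0.2579, 0.2894]
eef_rot: [[-0.001, 0.938, 0.347], [0.001, 0.347, -0.938], [-1.0, -0.001, -0.001]]
wrist_force: [-0.1, 0.2, 0.4]
opening: 0.0854
```

Run:
```python
from h import *
a=np.radians(20.4); n=np.array([np.cos(a),np.sin(a)]); l=np.array([-n[1],n[0]]); c=np.array([.534,-.258])
for k in("side","wrist"):
    im,d,W=cloud(k); Q=W[...,:2]-c; u,v,Z=Q@n,Q@l,W[...,2]
    M=(abs(u)<.05)&(abs(v)<.055)&(Z<.131); print(k,"inside z pct",M.sum(),np.round(np.percentile(Z[M],[5,50,90,99,100])*1000,1),"above rim",((abs(u)<.05)&(abs(v)<.055)&(Z>.16)&(Z<.22)).sum())
    if k=="side":
        W0=np.load("side0.npz")["W"]
        for t,p in(("brass",(.504,.2515)),("cone",(.529,-.005))):
            for w in(W0,W):
                m=(np.hypot(w[...,0]-p[0],w[...,1]-p[1])<.032)&(w[...,2]>.03); print(t,m.sum(),np.round(w[m].mean(0)*1000,1))
```

```text
side inside z pct 357 [66.5 91.1 96.8 98.8 99.1] above rim 0
brass 194 [499.9 239.8  84. ]
brass 246 [500.  237.5  76.6]
cone 258 [532.6 -10.4  54.8]
cone 256 [532.6 -10.4  55.2]
wrist inside z pct 1963 [18.7 25.5 51.4 72.4 74.8] above rim 0
```

```bash
python3 -c "from rig import *; print(hand_in())"
```

```text
the job is handed in; nothing more can be done
None
```

I lifted the aluminium plate out of its rest and lowered it into the bin slot. I let go once its lower end was about 40 mm below the top of the slot, and it dropped inside. The job was handed in at about 8.7 s on the robot's clock.

- **Plate:** the highest point I could see inside the bin is 99 mm up. That is below the 134 mm underside of the top, and nothing sticks out above the rim.
- **Forces and clearance:** the gripper is open and well above the bin. The wrist force I read stayed under about 6 N.
- **Cone:** it measured the same position before and after.
- **Brass plate:** it looks unmoved. Its visible points averaged about 2 mm and 7 mm differently. I put that down to the aluminium plate no longer hiding part of it, but I did not check it separately.
- **Readings that disagreed:** the gripper read about 7.4 mm open on the 10 mm plate, but the pictures showed the plate firmly held. The side and wrist cameras gave different highest points for the plate inside the bin (99 and 75 mm), as each sees a different part through the slot. Both are below the top.

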